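# Fetch the spare pivot block from the covered parts case

### The arm

A 7-joint arm with a two-finger parallel gripper is mounted at the origin on a cart in front of the work surface, level with it; the furniture and walls round the work are solid. World frame = base frame: x ahead of the robot, y to its left, z up, the work surface at z = 0. Lengths are in m, angles in degrees, forces in N, time in s.
With the tool pointing down it reaches from about 0.425 to 0.875 m from the base axis. Payload 4.7 kg.
Tool frame: the origin (TCP) lies on the centre line of the jaws, within the pads' length; the fingertips stand 11 mm ahead of it and the grasp point (between the pads) lies 8 mm behind it (finger_overhang is the x of the fingertips in the tool frame, in m); x points along the fingers, z is the direction in which the jaws open and shut, and the axes are right-handed (so a half turn about x gives the same grasp; the last joint's range is limited). The gripper opens to 87 mm and grips with 3 to 60 N. Pads are 19 mm wide; open, the fingers measure 117 mm over their backs; the gripper's body (75 mm by 190 mm) begins 51 mm behind the grasp point.
Start: joints at [-66.572, 18.392, -4.016, 83.108, 1.295, 78.541, -3.26], TCP at [0.25, 0.6, 0.234] pointing down, gripper open.
Joint ranges: [-163.93, 163.93], [-17.29, 119.83], [-79.2, 71.16], [3.27, 140.29], [-89.18, 269.18], [5.43, 117.66], [-154.24, 154.24]. Speed limits (degrees/s): [147.25, 147.25, 180, 180, 180, 180, 180].

### API

Orientations are given as [roll, pitch, yaw] about the fixed x, y, z axes, in that order (R = Rz(yaw) Ry(pitch) Rx(roll)).
In Python, from cell import get_obs, read_camera, sign_off, cut_out, finger_overhang gives the robot as it stands.
- The arm moves only by the tool servo_tool, never from a script. Its argument "rows" is one flat list of numbers, 5 for each row, row after row: the shift along the world's x, y, z in mm, then the turn about the world's z in degrees, then the closure, from 0 (fully open) to 1 (shut). A call has 1 to 10 rows; each row is the pose to reach, as a shift and turn from the pose commanded when the call began; what a row does not reach only later rows make up. A row lasts 1/12 s, in which the tool goes at most 41.7 mm and 7.16 degrees, less where a joint would pass 70% of its speed; a pose out of reach is approached as far as the arm can. A call with a gripper value outside its range is refused whole. The fingers move at their own pace and stop on an object; "force" is the grip in N (left out, the last holds). Time passes only in rows, so rows that repeat a pose let the fingers close. It gives the time, the measured TCP pose, the force and the opening at its end, in the units of the state.
- get_obs(): the state, without advancing time (a new reading comes with each control period).
- read_camera(name): name is "scene" or "top" or "wrist"; returns a dict with "frame" (480x640x3 uint8, blue, green, red), "range_z" (480x640 float32, m along the optical axis (not along the pixel's ray), 0 where there is no reading), "intrinsics" (3x3 intrinsics, pixels), "cam_to_world" (4x4, takes a point from camera to world coordinates); the wrist camera has in their place "tool_from_camera" (4x4, takes a point from camera to tool coordinates, whose origin is the TCP and whose axes are the tool frame's). Camera axes: x right, y down, z forward; pixel columns grow to the right and rows downward; lengths in m; the calibration is good to about 2 mm. A picture is of the moment at which its call begins: read the wrist's pose just before it.
- sign_off(): hands the job in, once; it reports no verdict.
Trained networks look in a picture, given as the dict that the camera call returned (one of the last four; its "shot" number tells which), for a name from the list of things; names that differ only in an ending like _2 or _b are one class to them, and where a whole thing is asked for, a point or a joint stands for the part that bears it (a point fixed in the world has none). Each returns a list of dicts, best first, with "score" (0 to 1); they miss things now and then, are a little off and sometimes report something else, mostly with a low value. They report only what shows in the picture. A call takes as long as a camera call.
- cut_out(name, picture): "pixels" (480x640 bool, what is visible of it) and "extent" ([centre column, centre row, width, height] in pixels, round what is visible of it).
The state is a dict: "time_s": time; "qpos": joint angles; "joint_velocities": joint speeds; "effort": joint torques, N m; "tool_pos": TCP position; "tool_rot": TCP orientation; "force": force on the tool from outside, world axes, zero at the start; "wrist_torque": the same for the moment, N m; "grip_width": finger opening in m.
Only numpy, scipy, OpenCV 4.12 (cv2) and the standard library are available. Lean on these libraries where they do the work, as an engineer would, in place of code of your own. Each camera call takes 0.05 s, during which the arm holds its last target.

### The job

One of the three pockets under the loose cover plate of the blue parts case holds the spare pivot block, a small alloy block. Slide the cover back along its guides, without lifting it off, until the pockets are open, take the pivot block out and set it down upright in the round steel dish without dropping it. Then slide the cover forward again until it is fully home over the pockets; the other parts stay in their pockets and the tools around stay as they are.

Things in the scene. Friction and masses are not known exactly. Their poses are not given: they have to be found in the camera images.
- case: Low blue steel parts case, 192 (x) x 154 (y) x 43 mm, fixed; place and turn (up to 0.25 rad) vary. Origin: on the bench; x to its rear (away from the robot), y to its left, z up. Front half: three pockets. Rear half (x = -0.0125 to 0.085): flat deck 36 mm above the bench. Dark guides 7 mm high along both sides of the top, stops 7 mm high at its front and rear edges.
- pocket_left (a point): Middle of the left pocket's floor, 5 mm above the bench (case x = -0.0525, y = +0.046). The pocket is 80 mm in case x and 42 mm in case y; its rim is 36 mm above the bench.
- pocket_middle (a point): Middle of the middle pocket's floor (case x = -0.0525, y = 0); same size.
- pocket_right (a point): Middle of the right pocket's floor (case x = -0.0525, y = -0.046); same size.
- rib (a point): Middle of the top of the cover's black rib: 12 mm in cover x, 64 mm in cover y, standing 16 mm above the plate's upper face. The rib lies at cover x = -0.015. Push it from the front to open, from behind to close.
- cover: Loose aluminium cover plate, 91 (x) x 143 (y) x 5 mm, 0.25 kg, flat on the pocket rims, 36 mm above the bench; 1.5 mm play to each side guide. Slides along case x against plain friction, 1 to 3 N. Origin: centre of its underside; axes along the case's. Fully home (front stop): origin at case x = -0.052; fully open (rear stop): x = +0.0395. Starts home or up to 4 mm short of it.
- pivot_block: The spare pivot block: plain light grey alloy block, 18 (x) x 20 (y) mm, with a square body 24 mm high and a short round collar on top, 28 mm high in all, 0.03 kg. Origin: centre of its underside; z is up when it stands upright. It stands upright in one of the three pockets (which one varies), its x axis within 0.25 rad of the case's, up to 5 mm off the pocket's middle in x and 4 mm in y.
- dish: Round shallow steel parts dish, 132 mm across at the rim, 120 mm at the foot, 18 mm high, wall 3 mm, inner floor 4 mm above the bench, 0.4 kg, standing on the bench to the right of the case. Origin: centre of its underside.
- bolt: Dark flange bolt, 36 mm long, lying in another pocket. Origin: centre of its underside.
- race: Steel bearing ring, 33 mm across and 16 mm high, lying in the third pocket. Origin: centre of its underside.
- tape: Roll of white masking tape, 80 mm across, 24 mm high, a bystander on the bench. Origin: centre of its underside.
- vee_block: Grey steel vee block, 57 x 56 x 34 mm, a bystander near the vice. Origin: centre of its underside.
- screwdriver: Red screwdriver, 182 mm long, a bystander lying along the front edge of the bench. Origin: its middle, on the bench.
- feeler_gauge: Feeler gauge, 109 x 49 x 10 mm, a bystander on the bench front in front of the vice. Origin: centre of its underside.

How it is judged:
By the outcome, as a careful person would: the job done as asked, in the order asked, and still so for the second after the job is handed in, with the robot touching nothing.
It also fails if it takes over 51 s, if anything falls off the work surface, if the arm or the gripper's body presses on something with over 40 N, if the wrist force passes 120 N, or if a joint passes its speed limit or range.

## Working session

There is one attempt and no reset: what is moved stays moved. The work goes in short steps, Python scripts to look and compute and a tool call to move; the robot and the scene stay as the last step left them, time stands still between calls to the robot, and variables do not carry over. Pictures are saved under pics/ and viewed, and the job is handed in when it is done.

Besides the shell and the picture viewer there is one more tool, called after ">>>" by a JSON object that holds its "name" and its "arguments". servo_tool: Moves the arm, as the interface text tells. Its arguments: {"type":"object","properties":{"rows":{"type":"array"},"force":{"type":"number"}},"required":["rows"]}

```bash
mkdir -p pics; ls; cat > h.py <<'E'
import numpy as np, cv2
from cell import get_obs, read_camera, sign_off, cut_out, finger_overhang
def w(pic,us,vs,T=None):
    K=np.array(pic["intrinsics"]);T=np.array(pic["cam_to_world"]) if T is None else T
    us=np.asarray(us);vs=np.asarray(vs)
    z=pic["range_z"][vs,us]
    P=np.stack([(us-K[0,2])*z/K[0,0],(vs-K[1,2])*z/K[1,1],z,np.ones_like(z)])
    return (T@P)[:3].T[z>0]
def cloud(pic,T=None):
    v,u=np.mgrid[:480,:640]
    K=np.array(pic["intrinsics"]);T=np.array(pic["cam_to_world"]) if T is None else T
    z=pic["range_z"]
    P=np.stack([(u-K[0,2])*z/K[0,0],(v-K[1,2])*z/K[1,1],z,np.ones_like(z)],-1)
    return (P@T.T)[...,:3]
E
python3 - <<'E'
from h import *
o=get_obs()
for k in o: print(k,np.round(o[k],4))
for n in ("scene","top"):
    p=read_camera(n); cv2.imwrite(f"pics/{n}0.png",p["frame"])
    print(n,p["shot"]); 
    for t in ("case","cover","rib","dish","tape"):
        r=cut_out(t,p)
        for d in r[:2]:
            m=d["pixels"]; v,u=np.nonzero(m); P=w(p,u,v)
            print(t,round(d["score"],2),np.round(d["extent"]),np.round(np.median(P,0),4),np.round(P.min(0),3),np.round(P.max(0),3))
E
```

```text
pics
time_s 0.0
qpos [-66.5716  18.4412  -4.0157  83.1755   1.2968  78.5415  -3.2617]
joint_velocities [ 0.0405  0.0065 -0.0508  0.0193  0.0741  0.0576  0.0211]
effort [ 3.00000e-04 -4.91287e+01 -4.03500e-01 -3.12523e+01 -6.38000e-02
  4.37000e-02  2.00000e-04]
tool_pos [0.2499 0.5995 0.2324]
tool_rot [-176.1788   89.8869 -108.7986]
force [-0.0852  0.5156 -0.0434]
wrist_torque [ 0.0072 -0.0104 -0.0067]
grip_width 0.0871
scene 1
case 0.85 [386. 228.  95.  92.] [0.5405 0.1918 0.0354] [ 0.366  0.117 -0.004] [0.642 0.332 0.16 ]
cover 0.62 [379. 204.  70.  45.] [0.4499 0.222  0.0405] [0.386 0.143 0.033] [0.509 0.306 0.061]
rib 0.83 [380. 202.  72.  40.] [0.4505 0.2238 0.0405] [0.389 0.147 0.033] [0.508 0.305 0.061]
dish 0.61 [271. 266.  64.  61.] [ 0.4783 -0.0447  0.0038] [ 0.408 -0.109 -0.001] [0.548 0.019 0.021]
tape 0.9 [315. 341.  38.  46.] [ 0.6627 -0.0321  0.023 ] [ 0.618 -0.07  -0.003] [0.702 0.014 0.027]
tape 0.61 [387. 226.  94.  94.] [0.541  0.1918 0.0354] [ 0.366  0.117 -0.004] [0.642 0.309 0.159]
top 2
case 0.6 [218. 243.  94. 106.] [0.5377 0.2041 0.0363] [ 0.388  0.12  -0.005] [0.609 0.316 0.048]
cover 0.71 [214. 262.  78.  62.] [0.4501 0.2266 0.0411] [0.391 0.149 0.033] [0.51  0.306 0.063]
rib 0.83 [214. 264.  78.  59.] [0.4503 0.2262 0.0411] [0.393 0.149 0.035] [0.508 0.305 0.063]
rib 0.69 [220. 243.  96. 106.] [0.5367 0.2043 0.0364] [ 0.387  0.119 -0.003] [0.606 0.312 0.049]
dish 0.78 [343. 254.  61.  60.] [ 0.4843 -0.0444  0.0044] [ 0.418 -0.107 -0.006] [0.548 0.019 0.022]
dish 0.72 [215. 264.  81.  60.] [0.45   0.227  0.0411] [0.391 0.149 0.033] [0.51  0.306 0.063]
tape 0.63 [337. 167.  38.  35.] [ 0.6653 -0.0289  0.0236] [ 0.626 -0.067  0.002] [0.706 0.01  0.029]
```

View pics/scene0.png

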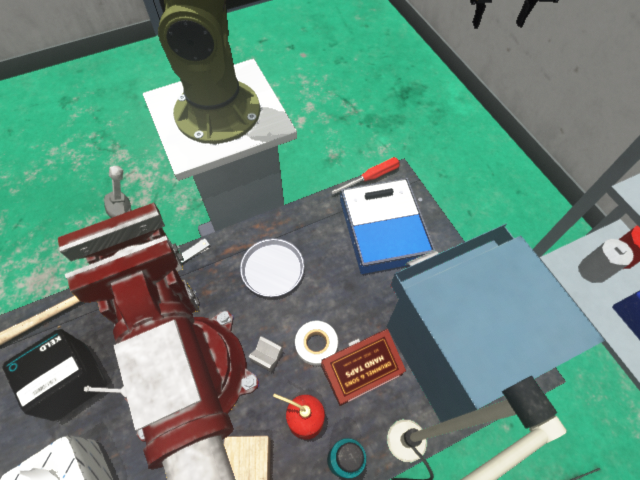

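View pics/top0.png

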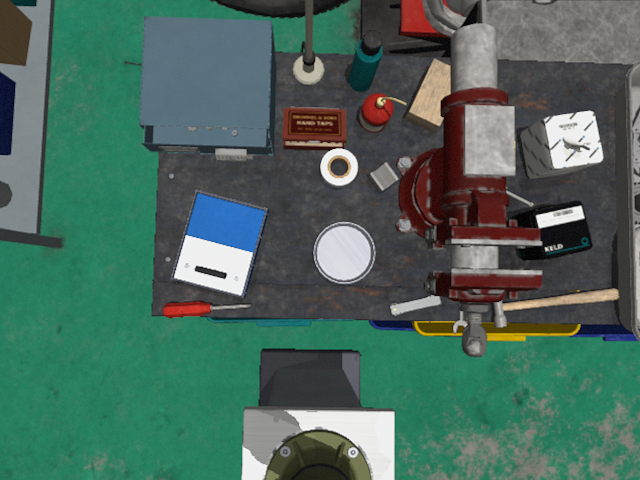

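```bash
python3 - <<'E'
from h import *
p=read_camera("top"); C=cloud(p); 
d=cut_out("cover",p)[0]; m=d["pixels"]
def rect(M):
    r=cv2.minAreaRect((C[M][:,:2]*1000).astype(np.float32)); return r
zz=C[...,2]; X=C[...,0];Y=C[...,1]
roi=(X>.33)&(X<.68)&(Y>.08)&(Y<.36)
for nm,M in (("cover",m&(zz>.038)&(zz<.046)),("rib",roi&(zz>.052)&(zz<.065)),("case",roi&(zz>.03)&(zz<.065))):
    M=M.astype(np.uint8)
    n,l,s,c=cv2.connectedComponentsWithStats(M); 
    i=1+np.argmax(s[1:,4]); print(nm,s[i],rect(l==i), np.median(zz[l==i]), C[l==i].mean(0))
# rows print of heights above case
o=get_obs(); print(o["tool_pos"],o["time_s"])
big=cv2.resize(p["frame"][170:320,150:400],None,fx=3.2,fy=3.2,interpolation=cv2.INTER_CUBIC); cv2.imwrite("pics/topz.png",big)
ext=cv2.convertScaleAbs(zz*1000,alpha=3); print(np.round(zz[215:290:4,214]*1000).astype(int))
E
```

```text
cover [ 174  235   79   60 2704] ((450.7356872558594, 226.80575561523438), (143.31298828125, 90.8021011352539), 76.55781555175781) 0.041040248666899815 [0.45133546 0.22607897 0.04109728]
rib [194 265  32  13 185] ((435.95269775390625, 229.53271484375), (62.771583557128906, 11.883681297302246), 76.53192901611328) 0.05641298818541429 [0.43605049 0.22970022 0.05637398]
case [ 170  189   98  109 7035] ((496.04620361328125, 215.81195068359375), (155.82534790039062, 191.8900604248047), 76.66481018066406) 0.03905934514659759 [0.49570703 0.21593835 0.03929781]
[0.25001733 0.59999713 0.23361725] 0.7
[39 35 36 38 38 37 34 40 43 45 44 40 40 45 56 58 41 42 44]
```

```bash
python3 - <<'E'
from h import *
from scipy.spatial.transform import Rotation as R
p=read_camera("top"); C=cloud(p); zz=C[...,2];X=C[...,0];Y=C[...,1]
M=(X>.55)&(X<.8)&(Y>.05)&(Y<.45)&(zz>.07)
P=C[M]; print("cab",P.min(0),P.max(0),np.percentile(P[:,0],[.5,2,5]))
for c in range(150,270,20): 
    col=np.argwhere((zz[:,c]>.07)&(X[:,c]<.9)&(X[:,c]>.5))[:,0]
    if len(col): r=col.max(); print(c,r,np.round(C[r-3:r+2,c],3).tolist())
o=get_obs(); Rt=R.from_euler('xyz',o["tool_rot"],degrees=True).as_matrix(); print(Rt.round(3))
z=Rt[:,2]; print("jaw dir deg",np.degrees(np.arctan2(z[1],z[0])))
# vice near dish
M=(X>.3)&(X<.65)&(Y<-.11)&(Y>-.4)&(zz>.05); P=C[M]; print("vice",P[:,1].max(),P[:,2].max(),P[np.argmax(P[:,1])])
print(np.array(read_camera("wrist")["tool_from_camera"]).round(3), finger_overhang)
# dish center
M=(X>.38)&(X<.6)&(Y<.04)&(Y>-.13)&(zz>.012)&(zz<.03)
print("dish",cv2.minEnclosingCircle((C[M][:,:2]*1000).astype(np.float32)))
# refine case edges: stops/guides z>.0395 excluding cover? print profile along case x
psi=np.radians(-13.4);ex=np.array([np.cos(psi),np.sin(psi)]);ey=np.array([-ex[1],ex[0]])
D=C[...,:2]-np.array([.496,.2158]); a=D@ex;b=D@ey
for lo in np.arange(-.105,.105,.005):
    M=(a>lo)&(a<=lo+.005)&(abs(b)<.05)
    print(round(lo*1000+2.5,1),np.round(np.median(zz[M])*1000,1),end="; ")
for lo in np.arange(-.085,.085,.003):
    M=(b>lo)&(b<=lo+.003)&(a>.02)&(a<.08)
    print(round(lo*1000+1.5,1),np.round(np.median(zz[M])*1000,1),end="| ")
E
```

```text
cab [0.64041218 0.05186543 0.07036402] [0.79999534 0.34098633 0.19602695] [0.64266085 0.65078679 0.65962964]
150 150 [[0.66, 0.328, 0.157], [0.661, 0.331, 0.148], [0.66, 0.332, 0.144], [0.66, 0.335, 0.135], [0.901, 0.627, -0.794]]
170 151 [[0.659, 0.291, 0.159], [0.66, 0.294, 0.149], [0.659, 0.295, 0.145], [0.66, 0.298, 0.133], [0.692, 0.333, 0.004]]
190 152 [[0.659, 0.256, 0.155], [0.659, 0.257, 0.148], [0.661, 0.26, 0.136], [0.661, 0.262, 0.127], [0.692, 0.292, -0.001]]
210 152 [[0.66, 0.219, 0.157], [0.66, 0.22, 0.149], [0.661, 0.222, 0.139], [0.661, 0.223, 0.133], [0.692, 0.248, 0.002]]
230 160 [[0.645, 0.181, 0.159], [0.643, 0.181, 0.162], [0.642, 0.182, 0.157], [0.642, 0.182, 0.15], [0.677, 0.205, -0.001]]
250 153 [[0.66, 0.145, 0.157], [0.66, 0.146, 0.151], [0.661, 0.147, 0.141], [0.66, 0.147, 0.137], [0.684, 0.158, 0.038]]
[[ 0.    -0.923  0.385]
 [ 0.     0.385  0.923]
 [-1.    -0.     0.   ]]
jaw dir deg 67.38396665603439
vice -0.1823056552281167 0.27045866839022037 [ 0.60921419 -0.18230566  0.0541683 ]
[[-0.001 -0.244  0.97  -0.151]
 [-0.    -0.97  -0.244  0.067]
 [ 1.    -0.     0.001 -0.002]
 [ 0.     0.     0.     1.   ]] 0.011
dish ((484.1992492675781, -44.1903190612793), 65.61752319335938)
  return _methods._mean(a, axis=axis, dtype=dtype,
  ret = ret.dtype.type(ret / rcount)
```

View pics/topz.png

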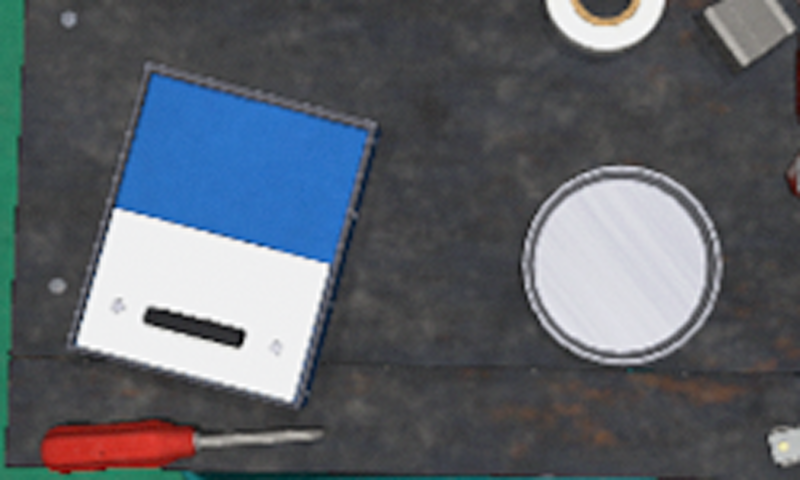

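>>> {"name": "servo_tool", "arguments": {"rows": [15,-30,-3,-6.5,0.3,30,-60,-6,-13,0.72,45,-90,-9,-19.5,0.72,60,-120,-12,-26,0.72,75,-150,-15,-32.5,0.72,90,-180,-18,-39,0.72,105,-210,-21,-45.5,0.72,120,-240,-24,-52,0.72,140,-275,-27,-58.5,0.72,160,-310,-30,-65,0.72], "force": 15}}

```text
time_s: 1.63
tool_pos: [0.4104, 0.2887, 0.2038]
tool_rot: [48.9, 89.9, 51.0]
force: [1.5, -0.3, 0.4]
grip_width: 0.0292
```

>>> {"name": "servo_tool", "arguments": {"rows": [10,-25,-20,-6.5,0.72,20,-45,-40,-13,0.72,26,-60,-60,-15.8,0.72,26,-60,-84,-15.8,0.72,26,-60,-84,-15.8,0.72,26,-60,-84,-15.8,0.72]}}

```text
time_s: 2.13
tool_pos: [0.4352, 0.2298, 0.119]
tool_rot: [-134.6, 89.9, -148.1]
force: [-0.0, -0.1, -0.0]
grip_width: 0.0244
```

```bash
cat >> h.py <<'E'
from scipy.spatial.transform import Rotation as R
def wrist():
    o=get_obs(); p=read_camera("wrist")
    T=np.eye(4); T[:3,:3]=R.from_euler('xyz',o["tool_rot"],degrees=True).as_matrix(); T[:3,3]=o["tool_pos"]
    return o,p,T@np.array(p["tool_from_camera"])
def st():
    o=get_obs(); Rt=R.from_euler('xyz',o["tool_rot"],degrees=True).as_matrix(); z=Rt[:,2]
    print("t",round(o["time_s"],2),"tcp",np.round(np.array(o["tool_pos"])*1000,1),"jaw",np.degrees(np.arctan2(z[1],z[0])).round(2),"tilt",Rt[:,0].round(3),"F",np.round(o["force"],1),"w",round(o["grip_width"]*1000,1),"q",np.round(o["qpos"],0))
E
python3 - <<'E'
from h import *
st()
o,p,T=wrist(); cv2.imwrite("pics/w1.png",p["frame"]); C=cloud(p,T); zz=C[...,2]
r=cut_out("rib",p)
for d in r[:2]:
    m=d["pixels"]&(zz>.05)&(zz<.064); print(d["score"],d["extent"], m.sum(), cv2.minAreaRect((C[m][:,:2]*1000).astype(np.float32)) if m.sum()>10 else 0, np.median(zz[m]))
E
```

```text
t 2.13 tcp [435.2 229.8 119. ] jaw -13.41 tilt [-0.002 -0.001 -1.   ] F [-0.  -0.1 -0. ] w 24.4 q [-47.   4.  17. 114.  -1.  62. -43.]
0.77 [344.5, 248.0, 135.3, 192.2] 1420 ((434.19207763671875, 232.75927734375), (55.502166748046875, 11.897109985351562), 76.55990600585938) 0.056700662450675815
```

View pics/w1.png

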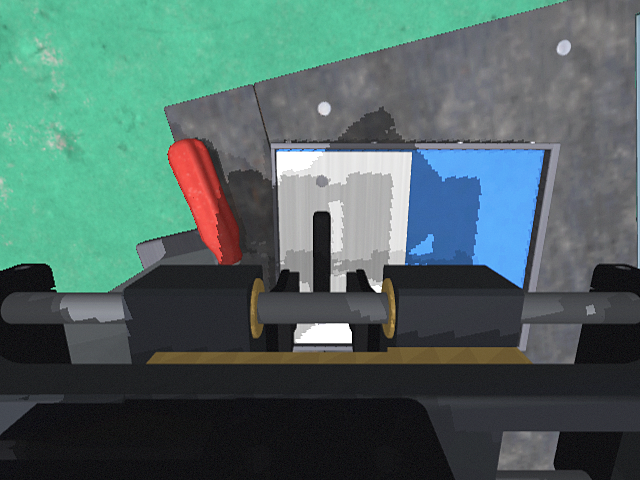

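>>> {"name": "servo_tool", "arguments": {"rows": [0,0,-20,0,0.72,0,0,-40,0,0.72,0,0,-55,0,0.72,0,0,-63,0,0.72,0,0,-63,0,0.72,0,0,-63,0,0.72]}}

```text
time_s: 2.73
tool_pos: [0.4366, 0.2308, 0.0576]
tool_rot: [45.3, 89.9, 31.9]
force: [1.0, 0.2, 0.0]
grip_width: 0.0245
```

```bash
python3 - <<'E'
from h import *
st()
o,p,T=wrist(); cv2.imwrite("pics/w2.png",p["frame"])
E
```

```text
t 2.73 tcp [436.6 230.8  57.6] jaw -13.37 tilt [ 0.001  0.001 -1.   ] F [1.  0.2 0. ] w 24.5 q [-46.   9.  17. 117.  -3.  55. -42.]
```

View pics/w2.png

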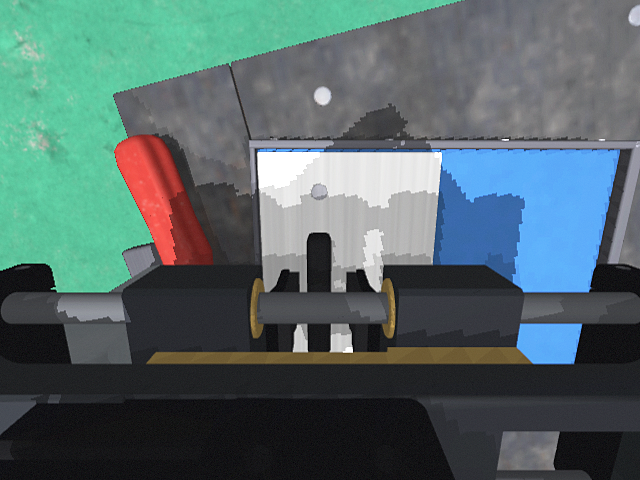

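>>> {"name": "servo_tool", "arguments": {"rows": [3.9,-0.9,0,0,0.72,7.8,-1.9,0,0,0.72,15.6,-3.7,0,0,0.72,25.3,-6,0,0,0.72,35,-8.3,0,0,0.72,44.8,-10.7,0,0,0.72,54.5,-13,0,0,0.72,64.2,-15.3,0,0,0.72,72,-17.2,0,0,0.72,77.8,-18.5,0,0,0.72]}}

```text
time_s: 3.62
tool_pos: [0.5151, 0.2107, 0.0564]
tool_rot: [-51.8, 90.0, -65.3]
force: [-2.3, 0.7, 2.3]
grip_width: 0.0245
```

```bash
python3 - <<'E'
from h import *
st()
o,p,T=wrist(); cv2.imwrite("pics/w3.png",p["frame"])
p=read_camera("top"); C=cloud(p); cv2.imwrite("pics/t3.png",cv2.resize(p["frame"][170:320,150:400],None,fx=3.2,fy=3.2))
E
```

```text
t 3.62 tcp [515.1 210.7  56.4] jaw -13.47 tilt [ 0.    -0.001 -1.   ] F [-2.3  0.7  2.3] w 24.5 q [-41.  16.  19. 108.  -6.  56. -33.]
```

View pics/w3.png

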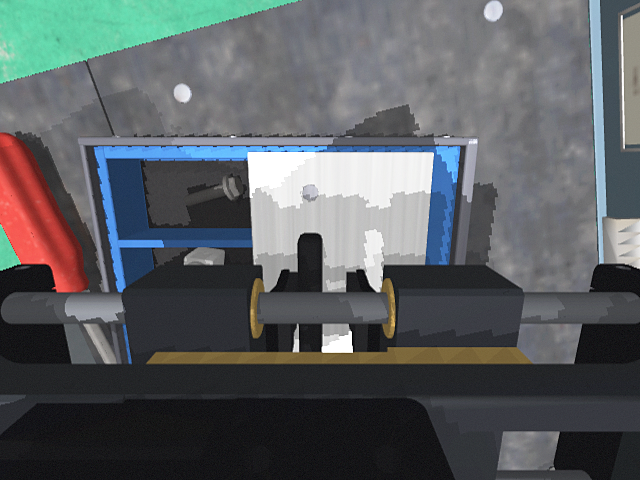

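View pics/t3.png

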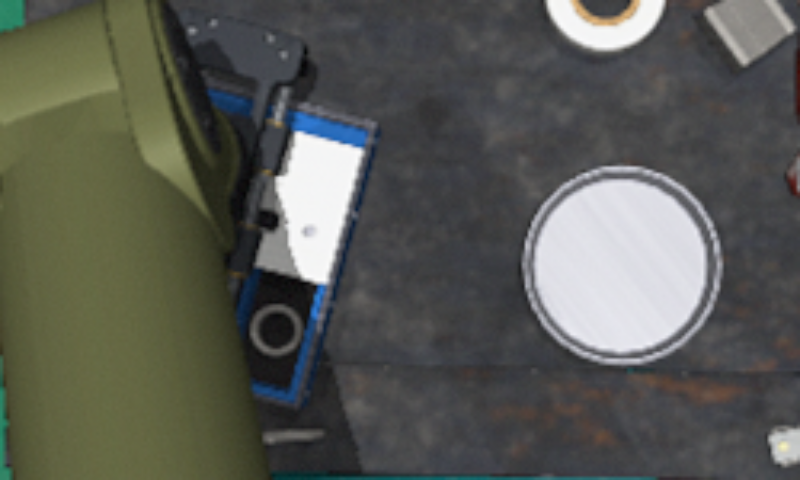

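>>> {"name": "servo_tool", "arguments": {"rows": [4,-0.9,0,0,0.72,7,-1.7,0,0,0.72,9,-2.1,0,0,0.72,9.5,-2.3,0,0,0.72,9.5,-2.3,0,0,0.72]}}

```text
time_s: 4.13
tool_pos: [0.5236, 0.2091, 0.0566]
tool_rot: [-5.2, 90.0, -18.7]
force: [0.4, -0.5, -0.6]
grip_width: 0.0244
```

>>> {"name": "servo_tool", "arguments": {"rows": [1,-0.2,0,0,0.72,2,-0.5,0,0,0.72,2,-0.5,0,0,0.72]}}

```text
time_s: 4.38
tool_pos: [0.5254, 0.2088, 0.0566]
tool_rot: [29.0, 90.0, 15.6]
force: [-1.5, 0.9, 0.4]
grip_width: 0.0242
```

```bash
python3 - <<'E'
from h import *
st()
o,p,T=wrist(); cv2.imwrite("pics/w4.png",p["frame"])
E
```

```text
t 4.38 tcp [525.4 208.8  56.6] jaw -13.41 tilt [ 0.  0. -1.] F [-1.5  0.9  0.4] w 24.2 q [-41.  17.  19. 107.  -7.  57. -32.]
```

View pics/w4.png

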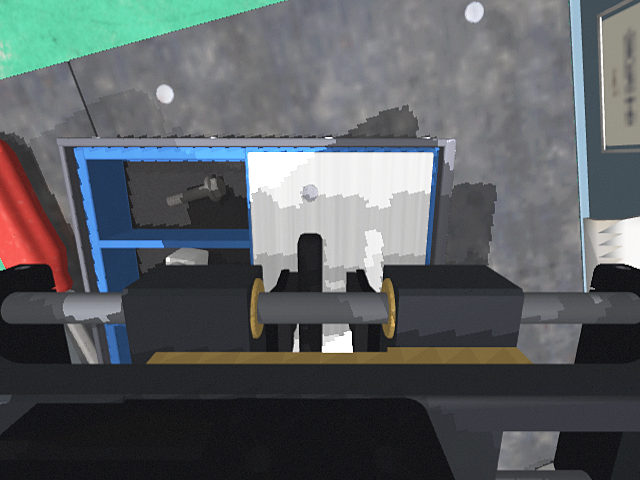

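>>> {"name": "servo_tool", "arguments": {"rows": [1,-0.2,0,0,0.72,2,-0.5,0,0,0.72,2,-0.5,0,0,0.72]}}

```text
time_s: 4.68
tool_pos: [0.5276, 0.2082, 0.0566]
tool_rot: [14.6, 90.0, 1.2]
force: [-0.4, 0.5, 0.2]
grip_width: 0.0242
```

```bash
python3 - <<'E'
from h import *
st()
E
```

```text
t 4.68 tcp [527.6 208.2  56.6] jaw -13.42 tilt [ 0.001  0.    -1.   ] F [-0.4  0.5  0.2] w 24.2 q [-40.  18.  19. 107.  -7.  57. -32.]
```

>>> {"name": "servo_tool", "arguments": {"rows": [-3,0.7,0,0,0.72,-4,1,10,0,0.72,-4,1,35,0,0.72,-20,0,60,0,0.6,-45,-10,85,0,0.6,-70,-20,95,0,0.6,-94,-29,95,0,0.6,-94,-29,95,0,0.6,-94,-29,95,0,0.6]}}

```text
time_s: 5.43
tool_pos: [0.4332, 0.1792, 0.1528]
tool_rot: [56.3, 89.8, 42.9]
force: [0.7, 0.7, -0.5]
grip_width: 0.0349
```

```bash
python3 - <<'E'
from h import *
st()
o,p,T=wrist(); cv2.imwrite("pics/w5.png",p["frame"]); C=cloud(p,T); zz=C[...,2]
psi=np.radians(-13.4);ex=np.array([np.cos(psi),np.sin(psi)]);ey=np.array([-ex[1],ex[0]])
for t in ("pivot_block","cover","rib"):
  for d in cut_out(t,p)[:2]:
    m=d["pixels"]&(zz>.0); print(t,d["score"],np.round(d["extent"]), m.sum(), np.percentile(zz[m],[5,50,95]))
    lo,hi={"pivot_block":(.024,.037),"cover":(.038,.045),"rib":(.052,.062)}[t]
    m&=(zz>lo)&(zz<hi)
    if m.sum()>10: 
        r=cv2.minAreaRect((C[m][:,:2]*1000).astype(np.float32)); print(r, ((np.array(r[0])/1000-[.496,.2158])@np.array([ex,ey]).T).round(4))
E
```

```text
t 5.43 tcp [433.2 179.2 152.8] jaw -13.41 tilt [ 0.002  0.002 -1.   ] F [ 0.7  0.7 -0.5] w 34.9 q [-44.  -1.  18. 115.   0.  66. -39.]
pivot_block 0.6 [325. 177.  20.  28.] 522 [0.00617382 0.02968658 0.0337606 ]
((445.24603271484375, 229.09329223632812), (18.938323974609375, 16.852310180664062), 67.11564636230469) [-0.0525  0.0012]
cover 0.64 [447. 179. 130. 184.] 21326 [0.04002426 0.04130842 0.05641298]
((535.3491821289062, 202.8547821044922), (144.03744506835938, 93.1000747680664), 76.62051391601562) [ 0.0413 -0.0035]
cover 0.55 [395. 174. 265. 204.] 25634 [0.00464482 0.02135045 0.04346906]
((493.411865234375, 214.3304901123047), (153.44744873046875, 192.1841278076172), 76.59701538085938) [-0.0022 -0.002 ]
rib 0.83 [446. 178. 135. 187.] 21310 [0.04003107 0.04130865 0.05638162]
((520.0055541992188, 207.19012451171875), (63.22611618041992, 12.729289054870605), 76.46189880371094) [ 0.0253 -0.0028]
```

View pics/w5.png

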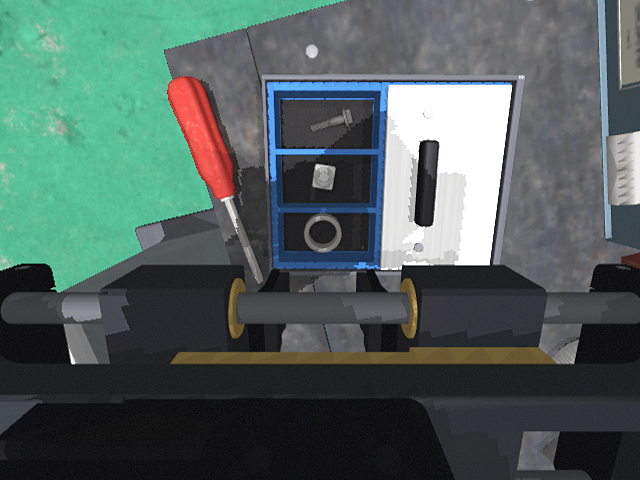

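```bash
python3 - <<'E'
from h import *
for n in ("top","scene"):
  p=read_camera(n); C=cloud(p); zz=C[...,2]
  cv2.imwrite(f"pics/{n}6.png",cv2.resize(p["frame"][150:310,150:450],None,fx=2.6,fy=2.6))
  for t in ("pivot_block","rib","race"):
   for d in cut_out(t,p)[:1]:
    m=d["pixels"]; print(n,t,d["score"],np.round(d["extent"]), m.sum(), np.percentile(zz[m],[5,50,95]))
    lo,hi={"pivot_block":(.024,.037),"race":(.015,.025),"rib":(.052,.062)}[t]
    m&=(zz>lo)&(zz<hi)
    if m.sum()>10: print(cv2.minAreaRect((C[m][:,:2]*1000).astype(np.float32)))
E
```

```text
top rib 0.94 [229. 222.  72.  56.] 1286 [0.03809276 0.04122422 0.04544046]
((515.5909423828125, 196.5941619873047), (35.75287628173828, 3.3432204723358154), 76.51225280761719)
scene pivot_block 0.53 [380. 204.   8.   7.] 104 [0.00968494 0.02691991 0.0333541 ]
((447.58441162109375, 227.88536071777344), (17.848356246948242, 15.883456230163574), 61.58896255493164)
scene rib 0.66 [392. 237.  77.  46.] 2631 [0.03794693 0.0405778  0.05483004]
((521.2135620117188, 206.04446411132812), (63.04673385620117, 13.011788368225098), 75.11859130859375)
scene race 0.66 [357. 210.  15.  16.] 162 [0.00448628 0.01690465 0.02197853]
((433.8140869140625, 180.367919921875), (32.239990234375, 31.27144432067871), 20.67685317993164)
```

View pics/top6.png

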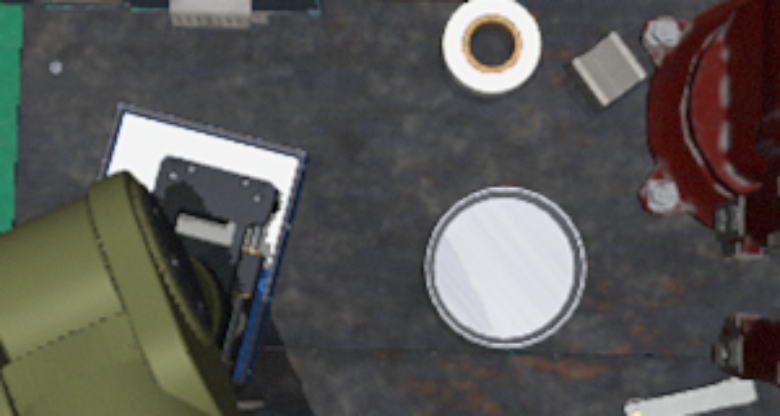

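View pics/scene6.png

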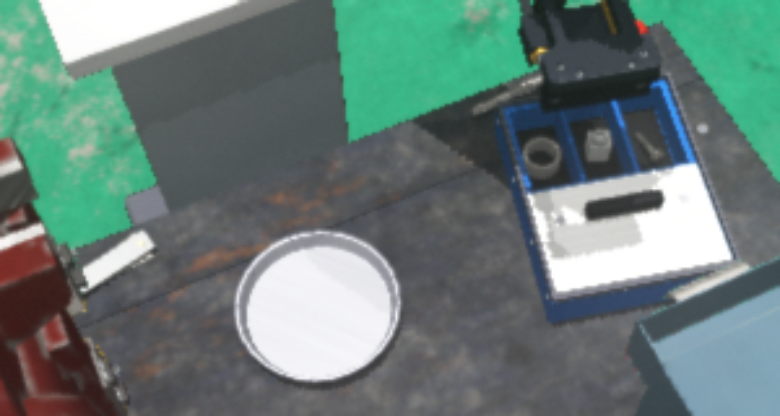

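>>> {"name": "servo_tool", "arguments": {"rows": [5,20,0,-5,0.6,10,40,0,-9.5,0.6,13,50,-20,-9.5,0.6,13,50,-50,-9.5,0.6,13,50,-80,-9.5,0.6,13,50,-90,-9.5,0.6,13,50,-90,-9.5,0.6]}}

```text
time_s: 6.62
tool_pos: [0.4442, 0.2278, 0.0589]
tool_rot: [-119.6, 89.6, -142.5]
force: [-0.1, -0.2, 0.7]
grip_width: 0.0349
```

```bash
python3 - <<'E'
from h import *
st()
p=read_camera("scene"); cv2.imwrite("pics/s7.png",cv2.resize(p["frame"][150:270,320:460],None,fx=5,fy=5))
o,p,T=wrist(); cv2.imwrite("pics/w7.png",p["frame"])
E
```

```text
t 6.62 tcp [444.2 227.8  58.9] jaw -22.93 tilt [-0.005 -0.004 -1.   ] F [-0.1 -0.2  0.7] w 34.9 q [-46.  10.  17. 116.  -3.  55. -50.]
```

View pics/s7.png

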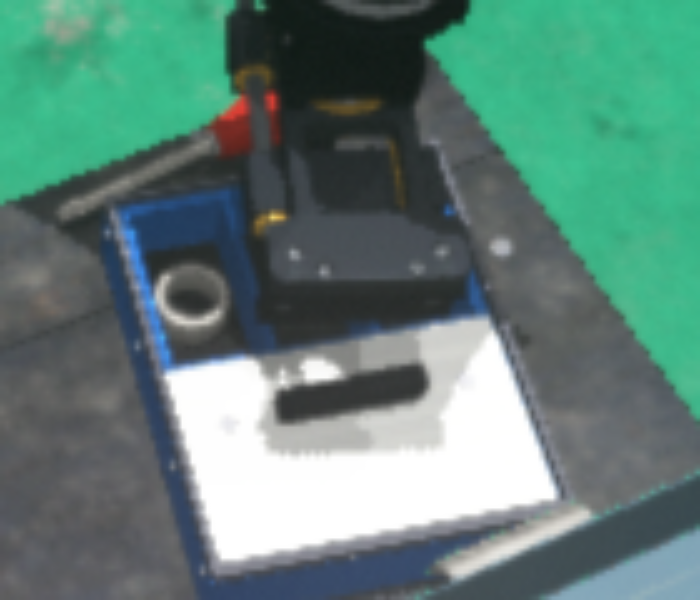

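View pics/w7.png

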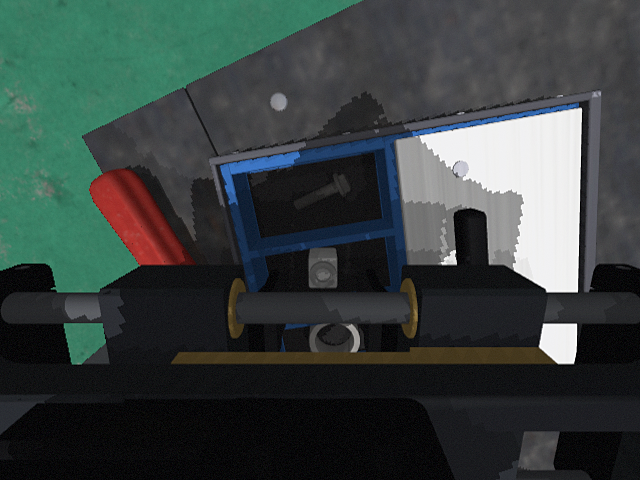

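```bash
python3 - <<'E'
from h import *
st()
o,p,T=wrist(); C=cloud(p,np.array(p["tool_from_camera"])); W=cloud(p,T); zz=W[...,2]
print(p["intrinsics"][0][2],p["intrinsics"][1][2])
for d in cut_out("pivot_block",p)[:1]:
    m=d["pixels"]; print(d["score"],np.round(d["extent"]), np.percentile(zz[m],[5,50,95]))
    m=m&(zz>.024)&(zz<.037)
    print(cv2.minAreaRect((C[m][:,[1,2]]*1000).astype(np.float32)),cv2.minAreaRect((W[m][:,:2]*1000).astype(np.float32)))
m=(zz>.0315)&(zz<.035)&m; print(C[m].mean(0),m.sum(), C[m].min(0),C[m].max(0))
E
```

```text
t 6.72 tcp [446.9 229.3  62.3] jaw -22.94 tilt [ 0.001  0.    -1.   ] F [0.3 0.5 0.5] w 35.0 q [-46.  10.  17. 115.  -3.  55. -50.]
322.36126134187606 241.8486591981567
0.7 [322. 270.  30.  41.] [0.01281791 0.0293701  0.03350072]
((-0.3812074661254883, -1.356344223022461), (16.51593780517578, 18.55072593688965), 88.82704162597656) ((445.5066223144531, 229.4685516357422), (18.55152130126953, 16.517589569091797), 68.23189544677734)
[ 0.02949716 -0.00050424 -0.00147766] 395 [ 0.02767294 -0.00862091 -0.00910837] [0.0307944  0.00709036 0.00598123]
```

>>> {"name": "servo_tool", "arguments": {"rows": [-1,0.2,-15,0,0.6,-1,0.2,-30,0,0.6,-1,0.2,-38,0,0.6,-1,0.2,-42,0,0.6,-1,0.2,-42,0,0.6,-1,0.2,-42,0,0.6]}}

```text
time_s: 7.32
tool_pos: [0.4459, 0.2297, 0.0204]
tool_rot: [52.7, 89.9, 29.8]
force: [-0.3, 0.2, 0.4]
grip_width: 0.0349
```

>>> {"name": "servo_tool", "arguments": {"rows": [0,0,0,0,0.75,0,0,0,0,0.85,0,0,0,0,0.95,0,0,0,0,0.95,0,0,0,0,0.95], "force": 20}}

```text
time_s: 7.73
tool_pos: [0.4456, 0.2296, 0.02]
tool_rot: [51.2, 90.0, 28.3]
force: [0.1, -0.6, 2.7]
grip_width: 0.017
```

```bash
python3 - <<'E'
from h import *
st()
o,p,T=wrist(); cv2.imwrite("pics/w8.png",p["frame"])
E
```

```text
t 7.73 tcp [445.6 229.6  20. ] jaw -22.92 tilt [ 0.001  0.    -1.   ] F [ 0.1 -0.6  2.7] w 17.0 q [-45.  13.  16. 117.  -5.  50. -49.]
```

View pics/w8.png

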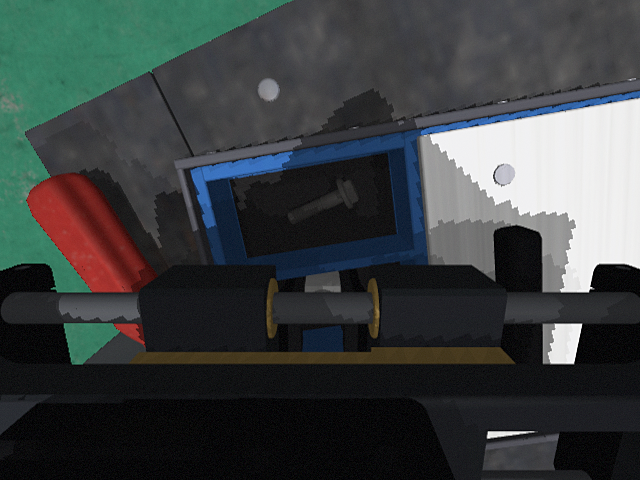

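>>> {"name": "servo_tool", "arguments": {"rows": [0,0,0,0,0.95,0,0,4,0,0.95,0,0,12,0,0.95,0,0,25,0,0.95,0,0,40,0,0.95,0,0,55,0,0.95,0,0,68,0,0.95,0,0,72,0,0.95,0,0,72,0,0.95]}}

```text
time_s: 8.53
tool_pos: [0.4462, 0.2299, 0.093]
tool_rot: [59.4, 89.8, 36.4]
force: [-0.2, 0.1, 0.1]
grip_width: 0.0168
```

```bash
python3 - <<'E'
from h import *
st()
o,p,T=wrist(); cv2.imwrite("pics/w9.png",p["frame"])
p=read_camera("scene"); cv2.imwrite("pics/s9.png",cv2.resize(p["frame"][130:270,300:460],None,fx=4,fy=4))
E
```

```text
t 8.53 tcp [446.2 229.9  93. ] jaw -22.92 tilt [ 0.002  0.002 -1.   ] F [-0.2  0.1  0.1] w 16.8 q [-46.   7.  17. 114.  -2.  59. -51.]
```

View pics/w9.png

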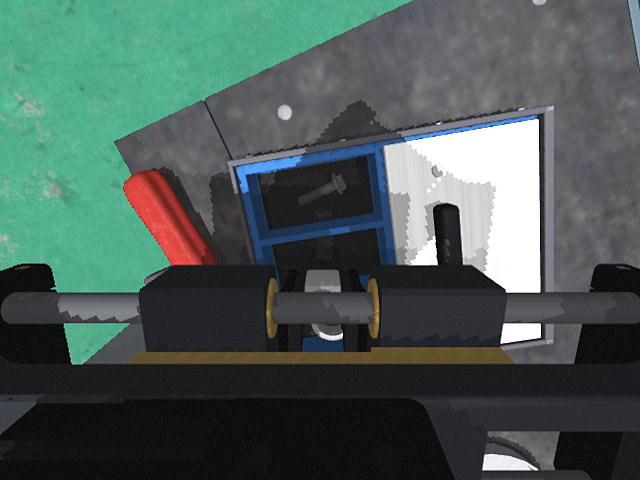

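View pics/s9.png

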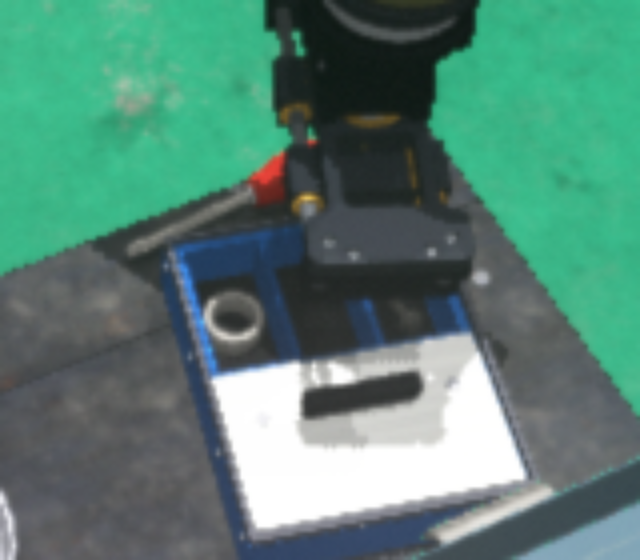

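>>> {"name": "servo_tool", "arguments": {"rows": [3,-15,0,1,0.95,7,-45,0,2,0.95,11,-77,0,4,0.95,15,-109,0,6,0.95,20,-141,0,8,0.95,25,-173,0,9.5,0.95,30,-205,0,9.5,0.95,34,-237,0,9.5,0.95,37,-262,0,9.5,0.95,38,-274,0,9.5,0.95]}}

```text
time_s: 9.47
tool_pos: [0.4826, -0.0489, 0.0907]
tool_rot: [-110.3, 89.9, -124.0]
force: [-0.4, 0.4, 0.6]
grip_width: 0.0167
```

>>> {"name": "servo_tool", "arguments": {"rows": [0,0,0,0,0.95,0,0,-20,0,0.95,0,0,-40,0,0.95,0,0,-55,0,0.95,0,0,-60,0,0.95,0,0,-60,0,0.95]}}

```text
time_s: 9.97
tool_pos: [0.4815, -0.0435, 0.0298]
tool_rot: [-161.3, 89.8, -174.7]
force: [0.2, -0.7, -0.9]
grip_width: 0.0168
```

```bash
python3 - <<'E'
from h import *
st()
o,p,T=wrist(); cv2.imwrite("pics/w10.png",p["frame"])
p=read_camera("scene"); cv2.imwrite("pics/s10.png",cv2.resize(p["frame"][180:320,200:360],None,fx=4,fy=4))
E
```

```text
t 9.97 tcp [481.5 -43.5  29.8] jaw -13.34 tilt [-0.004 -0.    -1.   ] F [ 0.2 -0.7 -0.9] w 16.8 q [-26.  11.  30. 119.  -7.  51.  -5.]
```

View pics/s10.png

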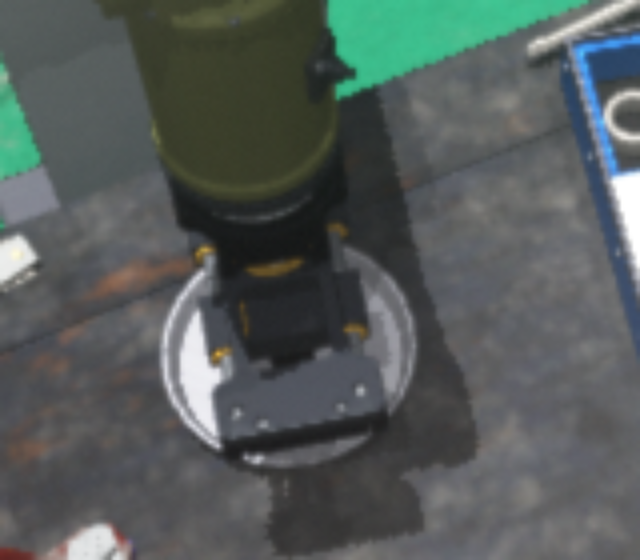

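View pics/w10.png

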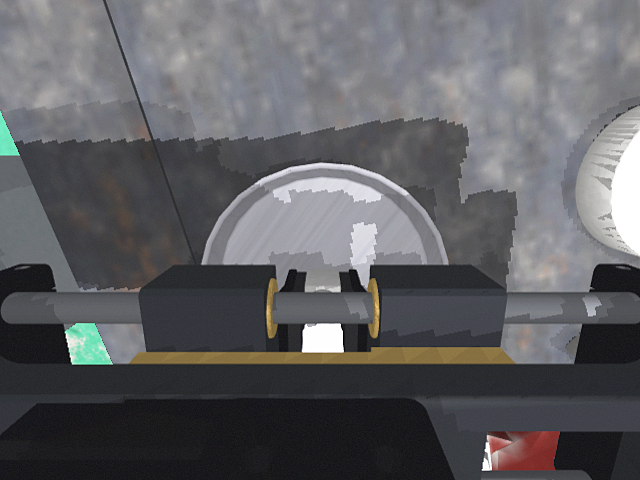

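>>> {"name": "servo_tool", "arguments": {"rows": [0,0,-4,0,0.95,0,0,-8,0,0.95,0,0,-11,0,0.95,0,0,-11,0,0.95,0,0,-11,0,0.95,0,0,-11,0,0.95]}}

```text
time_s: 10.57
tool_pos: [0.4834, -0.0446, 0.0207]
tool_rot: [8.1, 90.0, -5.3]
force: [-0.2, -0.1, -0.8]
grip_width: 0.0167
```

>>> {"name": "servo_tool", "arguments": {"rows": [0,0,-0.5,0,0.95,0,0,-1,0,0.95,0,0,-1.5,0,0.95,0,0,-1.5,0,0.95,0,0,-1.5,0,0.95]}}

```text
time_s: 10.98
tool_pos: [0.4833, -0.0446, 0.0191]
tool_rot: [-84.9, 90.0, -98.3]
force: [-0.2, -0.2, -0.9]
grip_width: 0.0168
```

```bash
python3 -c "
from h import *
st()"
```

```text
t 10.98 tcp [483.3 -44.6  19.1] jaw -13.42 tilt [-0. -0. -1.] F [-0.2 -0.2 -0.9] w 16.8 q [-25.  12.  30. 120.  -8.  50.  -4.]
```

>>> {"name": "servo_tool", "arguments": {"rows": [0,0,-0.5,0,0.95,0,0,-0.5,0,0.95,0,0,-0.5,0,0.95]}}

```text
time_s: 11.23
tool_pos: [0.4834, -0.0446, 0.019]
tool_rot: [113.1, 90.0, 99.7]
force: [-2.1, 1.3, 6.1]
grip_width: 0.0166
```

>>> {"name": "servo_tool", "arguments": {"rows": [0,0,-0.5,0,0.95,0,0,-0.5,0,0.95,0,0,-0.5,0,0.95]}}

```text
time_s: 11.48
tool_pos: [0.4834, -0.0446, 0.019]
tool_rot: [124.1, 90.0, 110.6]
force: [-3.3, -0.4, 10.2]
grip_width: 0.017
```

>>> {"name": "servo_tool", "arguments": {"rows": [0,0,0.7,0,0.95,0,0,0.7,0,0.81,0,0,0.7,0,0.78,0,0,0.7,0,0.74,0,0,0.7,0,0.68,0,0,0.7,0,0.62,0,0,0.7,0,0.6,0,0,0.7,0,0.6]}}

```text
time_s: 12.15
tool_pos: [0.4833, -0.0446, 0.0187]
tool_rot: [-113.6, 90.0, -127.0]
force: [-0.5, 0.3, 0.7]
grip_width: 0.0334
```

>>> {"name": "servo_tool", "arguments": {"rows": [0,0,4,0,0.6,0,0,12,0,0.6,0,0,25,0,0.6,0,0,45,0,0.6,0,0,70,0,0.6,0,0,95,0,0.6,0,0,95,0,0.6]}}

```text
time_s: 12.73
tool_pos: [0.4869, -0.0449, 0.1192]
tool_rot: [21.3, 89.5, 7.9]
force: [2.1, 0.1, 0.4]
grip_width: 0.0349
```

```bash
python3 - <<'E'
from h import *
st()
o,p,T=wrist(); cv2.imwrite("pics/w11.png",p["frame"])
p=read_camera("scene"); cv2.imwrite("pics/s11.png",cv2.resize(p["frame"][180:320,200:360],None,fx=4,fy=4))
E
```

```text
t 12.73 tcp [486.9 -44.9 119.2] jaw -13.45 tilt [ 0.009  0.001 -1.   ] F [2.1 0.1 0.4] w 34.9 q [-28.   3.  31. 115.  -2.  62.  -9.]
```

View pics/w11.png

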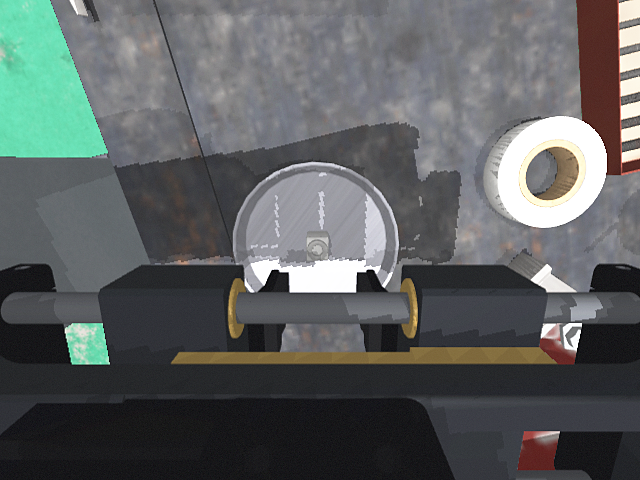

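View pics/s11.png

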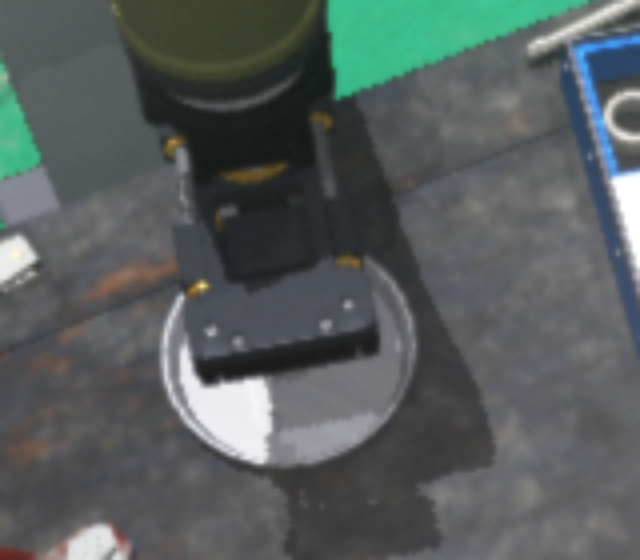

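>>> {"name": "servo_tool", "arguments": {"rows": [3,20,0,0,0.65,7,50,0,0,0.72,12,80,0,0,0.72,17,112,0,0,0.72,22,144,0,0,0.72,26,176,0,0,0.72,30,206,0,0,0.72,34,232,0,0,0.72,37,248,0,0,0.72,37,252,0,0,0.72]}}

```text
time_s: 13.67
tool_pos: [0.5196, 0.2106, 0.1127]
tool_rot: [-158.9, 89.9, -172.1]
force: [0.1, -0.5, -0.1]
grip_width: 0.0242
```

>>> {"name": "servo_tool", "arguments": {"rows": [0,0,0,0,0.72,0,0,-15,0,0.72,0,0,-25,0,0.72,0,0,-30,0,0.72,0,0,-30,0,0.72,0,0,-30,0,0.72]}}

```text
time_s: 14.17
tool_pos: [0.5202, 0.2062, 0.0835]
tool_rot: [-122.2, 89.9, -135.7]
force: [0.2, -0.4, 0.0]
grip_width: 0.0244
```

```bash
python3 - <<'E'
from h import *
st()
o,p,T=wrist(); cv2.imwrite("pics/w12.png",p["frame"])
C=cloud(p,np.array(p["tool_from_camera"])); W=cloud(p,T); zz=W[...,2]
for d in cut_out("rib",p)[:1]:
    m=d["pixels"]; m=m&(zz>.052)&(zz<.063)
    print(d["score"],cv2.minAreaRect((C[m][:,[1,2]]*1000).astype(np.float32)),cv2.minAreaRect((W[m][:,:2]*1000).astype(np.float32)))
E
```

```text
t 14.17 tcp [520.2 206.2  83.5] jaw -13.5 tilt [-0.001 -0.001 -1.   ] F [ 0.2 -0.4  0. ] w 24.4 q [-42.  15.  20. 107.  -6.  59. -33.]
0.87 ((0.6635646820068359, -0.44023847579956055), (63.96692657470703, 11.95473861694336), 0.34914547204971313) ((519.8646850585938, 206.9552001953125), (63.96782684326172, 11.955144882202148), 76.15006256103516)
```

View pics/w12.png

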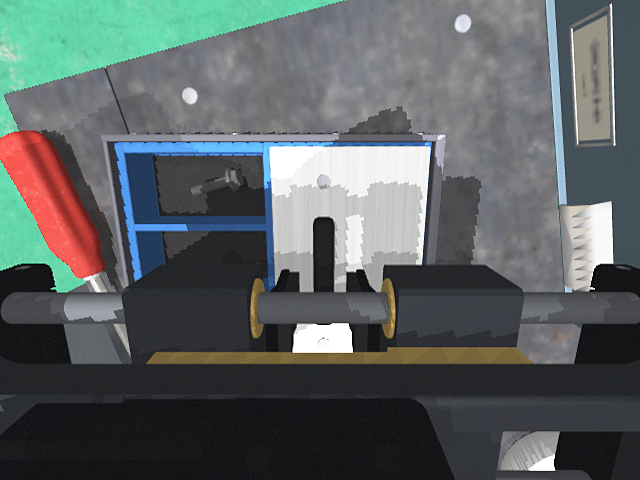

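>>> {"name": "servo_tool", "arguments": {"rows": [0,0,-15,0,0.72,0,0,-24,0,0.72,0,0,-27,0,0.72,0,0,-27,0,0.72,0,0,-27,0,0.72]}}

```text
time_s: 14.68
tool_pos: [0.5204, 0.2074, 0.0569]
tool_rot: [-87.8, 90.0, -101.2]
force: [-0.1, -0.2, 0.9]
grip_width: 0.0246
```

>>> {"name": "servo_tool", "arguments": {"rows": [-3.9,0.9,0,0,0.72,-7.8,1.9,0,0,0.72,-15.6,3.7,0,0,0.72,-25.3,6,0,0,0.72,-35,8.3,0,0,0.72,-44.8,10.7,0,0,0.72,-54.5,13,0,0,0.72,-64.2,15.3,0,0,0.72,-72,17.2,0,0,0.72,-77.8,18.5,0,0,0.72]}}

```text
time_s: 15.52
tool_pos: [0.4414, 0.2264, 0.057]
tool_rot: [83.1, 90.0, 69.8]
force: [3.2, -0.3, 2.0]
grip_width: 0.0242
```

>>> {"name": "servo_tool", "arguments": {"rows": [-4,0.9,0,0,0.72,-7,1.7,0,0,0.72,-10,2.4,0,0,0.72,-11,2.6,0,0,0.72,-11,2.6,0,0,0.72]}}

```text
time_s: 15.93
tool_pos: [0.4311, 0.2285, 0.0566]
tool_rot: [-148.2, 90.0, -161.6]
force: [1.5, 0.4, 1.0]
grip_width: 0.0246
```

```bash
python3 - <<'E'
from h import *
st()
o,p,T=wrist(); cv2.imwrite("pics/w13.png",p["frame"])
E
```

```text
t 15.93 tcp [431.1 228.5  56.6] jaw -13.42 tilt [-0.001 -0.    -1.   ] F [1.5 0.4 1. ] w 24.6 q [-47.   8.  17. 117.  -3.  54. -42.]
```

View pics/w13.png

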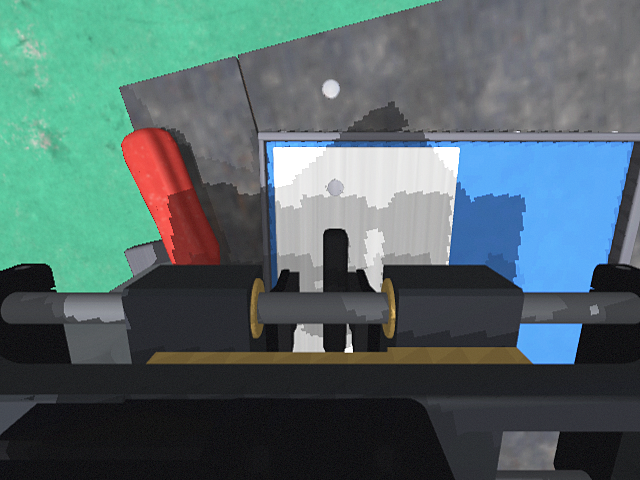

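>>> {"name": "servo_tool", "arguments": {"rows": [-1,0.2,0,0,0.72,-2,0.5,0,0,0.72,-3,0.7,0,0,0.72,-3.5,0.8,0,0,0.72,-3.5,0.8,0,0,0.72]}}

```text
time_s: 16.4
tool_pos: [0.4275, 0.2292, 0.0565]
tool_rot: [-138.9, 89.9, -152.3]
force: [1.3, 1.0, -0.4]
grip_width: 0.0243
```

>>> {"name": "servo_tool", "arguments": {"rows": [-0.7,0.2,0,0,0.72,-1,0.2,0,0,0.72,-1,0.2,0,0,0.72]}}

```text
time_s: 16.65
tool_pos: [0.4272, 0.2292, 0.0566]
tool_rot: [-23.9, 90.0, -37.3]
force: [3.2, -0.5, -2.0]
grip_width: 0.0243
```

>>> {"name": "servo_tool", "arguments": {"rows": [-0.7,0.2,0,0,0.72,-1,0.2,0,0,0.72,-1,0.2,0,0,0.72]}}

```text
time_s: 16.9
tool_pos: [0.4271, 0.2293, 0.057]
tool_rot: [7.1, 89.9, -6.3]
force: [5.1, -1.2, -1.3]
grip_width: 0.0241
```

>>> {"name": "servo_tool", "arguments": {"rows": [-0.7,0.2,0,0,0.72,-1.5,0.3,0,0,0.72,-1.5,0.3,0,0,0.72,-1.5,0.3,0,0,0.72]}}

```text
time_s: 17.23
tool_pos: [0.4269, 0.2293, 0.0575]
tool_rot: [14.4, 89.7, 0.9]
force: [7.5, -2.8, -1.5]
grip_width: 0.0247
```

```bash
python3 - <<'E'
from h import *
st()
o,p,T=wrist(); cv2.imwrite("pics/w14.png",p["frame"])
E
```

```text
t 17.23 tcp [426.9 229.3  57.5] jaw -13.48 tilt [ 0.004  0.    -1.   ] F [ 7.5 -2.8 -1.5] w 24.7 q [-48.   8.  17. 118.  -3.  54. -43.]
```

View pics/w14.png

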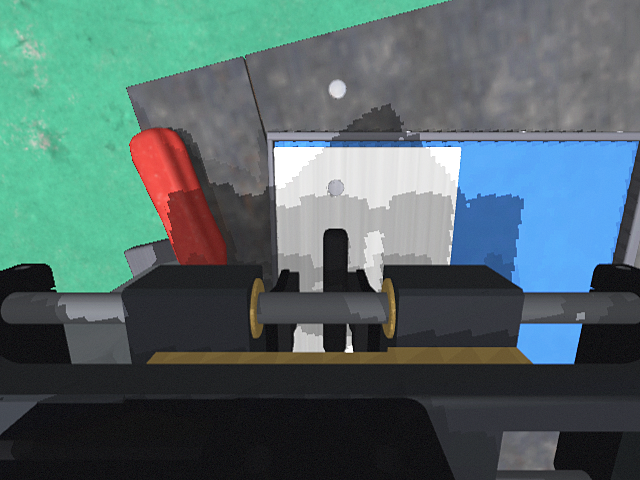

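>>> {"name": "servo_tool", "arguments": {"rows": [3,-0.7,0,0,0.72,6,-1.4,0,0,0.72,6.5,-1.5,0,0,0.72,6.5,-1.5,0,0,0.72,6.5,-1.5,10,0,0.72,6.5,-1.5,30,0,0.72,6.5,-1.5,60,0,0.72,6.5,-1.5,90,0,0.72,6.5,-1.5,120,0,0.72]}}

```text
time_s: 18.03
tool_pos: [0.4303, 0.2284, 0.1786]
tool_rot: [-152.2, 90.0, -165.6]
force: [-0.3, 0.7, -1.2]
grip_width: 0.0244
```

>>> {"name": "servo_tool", "arguments": {"rows": [-5,25,5,0,0.6,-15,60,15,0,0.6,-25,95,25,5,0.6,-40,130,35,10,0.6,-55,165,45,15,0.6,-70,200,50,20,0.6,-90,235,50,25,0.6,-110,270,50,30,0.6,-125,300,50,35,0.6,-125,300,50,35,0.6]}}

```text
time_s: 18.87
tool_pos: [0.2981, 0.5352, 0.2268]
tool_rot: [120.4, 89.7, 142.9]
force: [-0.9, -0.1, 0.2]
grip_width: 0.0351
```

```bash
python3 - <<'E'
from h import *
st()
psi=np.radians(-13.4);ex=np.array([np.cos(psi),np.sin(psi)]);ey=np.array([-ex[1],ex[0]])
for n in ("top","scene"):
  p=read_camera(n); C=cloud(p); zz=C[...,2]
  cv2.imwrite(f"pics/{n}15.png",cv2.resize(p["frame"][150:310,150:450],None,fx=2.6,fy=2.6))
  for t in ("pivot_block","rib","dish"):
   for d in cut_out(t,p)[:1]:
    m=d["pixels"]; print(n,t,round(d["score"],2),np.round(d["extent"]), np.percentile(zz[m],[5,50,95]))
    lo,hi={"pivot_block":(.02,.037),"dish":(.012,.03),"rib":(.052,.062)}[t]
    m&=(zz>lo)&(zz<hi)
    if m.sum()>10: print(cv2.minAreaRect((C[m][:,:2]*1000).astype(np.float32)))
  a=(C[...,:2]-[.496,.2158])@ex; b=(C[...,:2]-[.496,.2158])@ey
  if n=="top":
   m=(zz>.038)&(zz<.046)&(abs(b)<.06)&(abs(a)<.085); print("cover rear edge a", np.percentile(a[m],[98,99.5]), "front", [ (round(float(lo),3),round(float(np.median(zz[(a>lo)&(a<=lo+.003)&(abs(b)<.06)])),4)) for lo in np.arange(-.1,-.08,.003)])
E
```

```text
t 18.87 tcp [298.1 535.2 226.8] jaw 22.44 tilt [-0.004  0.003 -1.   ] F [-0.9 -0.1  0.2] w 35.1 q [-65.  14.   2.  90.  -1.  77. -40.]
top pivot_block 0.47 [343. 253.  15.  13.] [0.00339511 0.02832949 0.03293293]
((485.5131530761719, -42.93921661376953), (19.020872116088867, 16.628145217895508), 77.14666748046875)
top rib 0.63 [215. 263.  78.  59.] [0.03813416 0.04118442 0.05516914]
((435.18365478515625, 228.3878173828125), (62.93912887573242, 11.926273345947266), 76.75302124023438)
top dish 0.7 [344. 252.  60.  62.] [0.00098909 0.00450837 0.01757738]
((484.144287109375, -42.909088134765625), (127.52167510986328, 127.8274154663086), 1.1869529485702515)
cover rear edge a [0.07286842 0.08276511] front [(-0.1, -0.0001), (-0.097, 0.0426), (-0.094, 0.0416), (-0.091, 0.0409), (-0.088, 0.0409), (-0.085, 0.0405), (-0.082, 0.0411)]
scene rib 0.65 [378. 205.  72.  45.] [0.03810949 0.04051637 0.05493906]
((433.0860900878906, 227.24465942382812), (64.20389556884766, 13.54368782043457), 76.63927459716797)
scene dish 0.88 [273. 269.  72.  64.] [0.00119171 0.00389959 0.01693995]
((482.25439453125, -45.035301208496094), (129.56005859375, 129.6952667236328), 77.39276123046875)
```

View pics/top15.png

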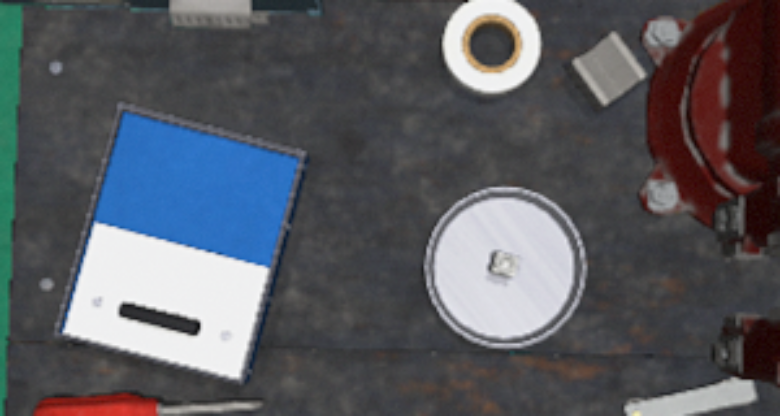

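View pics/scene15.png

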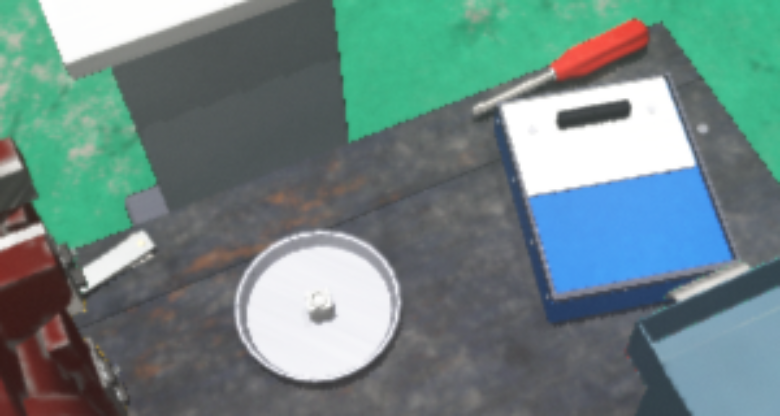

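```bash
python3 - <<'E'
import cv2
a=cv2.imread("pics/w14.png")[120:260,230:370]; b=cv2.imread("pics/w2.png")[120:260,215:355]
import numpy as np
cv2.imwrite("pics/cmp.png",cv2.resize(np.hstack([a,b]),None,fx=2.8,fy=2.8,interpolation=cv2.INTER_NEAREST))
E
```

```text
(no output)
```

View pics/cmp.png

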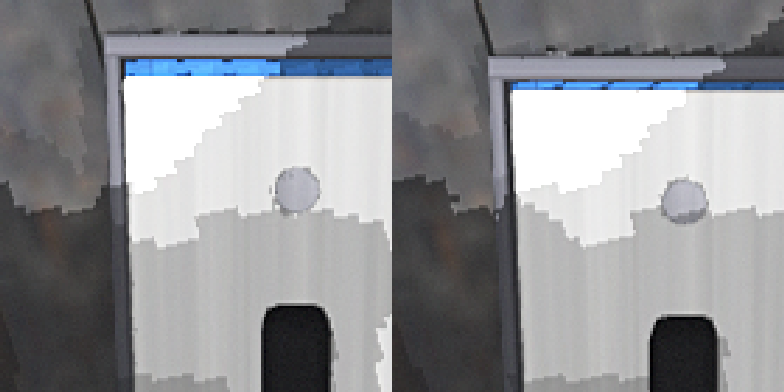

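```bash
python3 - <<'E'
from h import *
st(); print(sign_off())
E
```

```text
t 19.27 tcp [307.3 527.3 227.2] jaw 21.43 tilt [ 0.001  0.    -1.   ] F [-0.1 -0.3 -0.1] w 34.8 q [-64.  14.   2.  90.  -1.  77. -40.]
the job is handed in; nothing more can be done
None
```

The job is done and handed in at 19.3 s of the 51 s allowed.

- **Opening:** I slid the cover back along its guides by its rib with the fingers straddling it, never gripping or lifting it.
- **Pivot block:** It was in the middle pocket. I gripped it, lifted it out and lowered it into the dish. I opened the fingers only once it touched the dish floor, with about 10 N of contact force.
- **Closing:** I pushed the cover forward until it stalled against the front stop.

Last checks:
- **Block:** The top and scene pictures show it standing upright in the middle of the dish.
- **Cover:** The close-up shows no gap at the front stop, and the cover held still under about 7.5 N, well above its sliding friction.
- **Bystanders:** The tools in view looked unmoved in the pictures; I did not measure them. The bolt and race were in their pockets when last seen before closing.
- **Clearance:** The arm was clear of everything at hand-in.

Two readings did not quite agree. The cameras differed by about 2 mm, within their stated calibration. The cover travel worked out from the fingers was 90.4 mm against the nominal 91.5 mm. I put that down to the cover stopping about 1 mm short of the rear stop when open.

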